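# Put the stage up-light on amber

## Robot

A 6-joint arm with a two-finger parallel gripper is mounted at the origin on the work surface. World frame = base frame: x ahead of the robot, y to its left, z up, the work surface at z = 0. Lengths are in m, angles in rad, forces in N, time in s.
With the tool pointing down it reaches from about 0.4 to 0.825 m from the base axis. Payload 7 kg.
Tool frame: the origin (TCP) lies midway between the tips of the shut fingers; the grasp point (between the pads) lies 19 mm behind it (robot.grasp_offset is the distance from the TCP to the grasp point, in m); z points along the fingers, y is the line along which they close (so a half turn about z gives the same grasp; the last joint's range is limited). The gripper opens to 85 mm and grips with 20 to 120 N. Pads are 22 mm wide; open, the fingers measure 114 mm over their backs; the gripper's body (76 mm by 85 mm) begins 54 mm behind the grasp point. The pads swing forward as they close: fully open they stand 13 mm farther back than shut.
Start: joints at [-1.055, 0.359, 0.012, 0, -1.224, -0.288], TCP at [0.152, -0.658, 0.231] pointing down, gripper open.
Joint ranges: [-3.07, 3.07], [-1.43, 2.12], [-1.02, 1.25], [-3.03, 1.67], [-3.05, -0], [-3.03, 3.03]. Speed limits (rad/s): [2.39, 2.39, 3.01, 3.14, 3.14, 3.14].

## Interface

Orientations are given as a unit quaternion [x, y, z, w].
In Python, from plant import status, optics, ticket, spot_in, robot gives the robot as it stands.
- The arm moves only by the tool arm_command, never from a script. Its argument "rows" is a list of rows, each a list of 6 numbers: the shift along the tool's x, y, z scaled (see below), then the turn, a rotation vector about the tool's x, y, z scaled (see below). In form: [[tx, ty, tz, wx, wy, wz], ...]. A call has 1 to 20 rows; each row is the pose to reach, as a shift and turn from the pose commanded when the call began, along the tool's axes at that moment, turning the shorter way round; what a row does not reach only later rows make up. The controller multiplies each number of a shift by 0.4 m and each number of a turn by pi rad. A row lasts 1/8 s, in which the tool goes at most 62.5 mm and 10.7 degrees, less where a joint would pass 70% of its speed; a pose out of reach is approached as far as the arm can. A call with a number of a shift or a turn outside -1 to 1 is refused whole. A call with a gripper value outside its range is refused whole. "grip" is the closure, from -1 (fully open) to 1 (shut), set as the call begins (left out, the last holds). The fingers move at their own pace and stop on an object; the grip force is fixed at half the most. Time passes only in rows, so rows that repeat a pose let the fingers close. It gives the time, the measured TCP pose, the force, the opening and the grip force at its end, in the units of the state.
- status.sense(): the state, without advancing time (a new reading comes with each control period).
- optics.grab_frame(name): name is "scene" or "top" or "wrist"; returns (picture, depth): 384x512x3 uint8, red, green, blue; 384x512 float32, m along the optical axis (not along the pixel's ray), 0 where there is no reading.
- optics.get_calibration(name): a dict with "K" (3x3 intrinsics, pixels), "k1" (the pictures are not rectified: a ray, as slopes to the right and down, at radius r is drawn at 1 + k1 r^2 times it, then the intrinsics apply), "view" (4x4, takes a point from world to camera coordinates). Camera axes: x right, y down, z forward; pixel columns grow to the right and rows downward; lengths in m; the calibration is good to about 2 mm. A picture is of the moment at which its call begins: read the wrist's pose just before it. get_calibration takes no time and is no camera call; for the wrist camera it gives the pose at the moment of the call.
- ticket.job_done(): hands the job in; it is judged then, once.
Trained networks look in the newest picture that a camera, given by its name, has taken for a name from the list of things; names that differ only in an ending like _2 or _b are one class to them, and where a whole thing is asked for, a point or a joint stands for the part that bears it (a point fixed in the world has none). Each returns a list of dicts, best first, with "score" (0 to 1); they miss things now and then, are a little off and sometimes report something else, mostly with a low value. They report only what shows in the picture. A call takes as long as a camera call.
- spot_in(label, camera): "bbox" ([centre column, centre row, width, height] in pixels, round what is visible of it).
The state is a dict: "clock": time; "joint_pos": joint angles; "qvel": joint speeds; "joint_efforts": joint torques, N m; "eef_pos": TCP position; "tcp_rot": TCP orientation; "force": force on the tool from outside, world axes, zero at the start; "torque": the same for the moment, N m; "gripper_width": finger opening in m; "grasp_force": force on a finger pad.
Only numpy, scipy, OpenCV 4.12 (cv2) and the standard library are available. Lean on these libraries where they do the work, as an engineer would, in place of code of your own. Each camera call takes 0.05 s, during which the arm holds its last target. There are 200 camera calls.

## Task

The band wants amber light: with the shutter still closed, push on one of the wheel's flat arms with a finger to turn the stage lamp's colour wheel until the amber filter covers the whole lens, and only then push the red post to swing the shutter open until the lens is completely uncovered. Push gently and do not grip or squeeze any part of the lamp; leave the lamp, mug, cup and pedal where they stand, and take your hand away at the end.

Things in the scene. Friction and masses are not known exactly. Their poses are not given: they have to be found in the camera images.
- lamp: Grey stage up-light loose on the table, 3 kg: box 170 (x) x 240 (y) x 66 mm high, with a flat colour wheel on top and a black shutter between box and wheel. Origin on the table, 5 mm in -y from the box's centre; z up. In its frame the wheel axle is at y +30, the lens at y -20, the shutter pivot at y -95 mm, all at x 0. At its -y end the shutter lever with a red post juts out.
- axle (a point): On the wheel's upright axle, 107 mm above the table (mid-height of the arms). The wheel is a black-rimmed disc, radius 85 mm, z = 90 to 98 mm, with a black hub, radius 17, up to z = 120 mm. Four see-through filters, radius 25 mm, 50 mm from the axle: counter-clockwise from above amber, blue, green, red. It turns either way and stays where left (friction 0.07 N m, no coasting).
- arm (a point): Tip of one of the wheel's four bare aluminium arms, at mid-height (z = 107 mm), 127 mm from the axle: the one 45 degrees counter-clockwise (from above) of amber; the others follow every 90 degrees. Each is an upright flat bar along the radius, 8 mm thick, z = 92 to 122 mm, jutting 42 mm beyond the disc. A fingertip 105 to 115 mm from the axle at z = 85 to 105 mm pushes it and clears all below.
- amber (a point): Centre of the amber (orange-yellow) filter in the wheel, radius 25 mm, 94 mm above the table. It turns with the wheel.
- lens (a point): Centre of the lamp's round white lens, radius 18 mm, 68 mm above the table, fixed in the lamp's top, under the wheel on the line from the axle to the shutter pivot, 50 mm from the axle. While closed, the black shutter blade hides it. Amber covers all of it when amber is within 6 mm horizontally of this point.
- wheel (a joint): Angle of the colour wheel in rad: 0 (or 2 pi) = amber centred over the lens, growing counter-clockwise seen from above. Starts between 1.05 and 5.23; hard stops at -1.7 and 8.0. Either direction is allowed.
- shutter (a joint): Angle of the shutter in rad: 0 = closed (starts at 0 to 0.12, still covering the lens), growing counter-clockwise seen from above as it opens; the lens is fully uncovered from 0.8; hard stop at 1.15. It stays where it is left (0.07 N m of friction, no spring). Opening moves the red post towards the lamp's +x.
- shutter_pivot (a point): On the shutter's upright pivot axis, 73 mm above the table. The black blade reaches from here over the lens, under the wheel; the flat steel lever runs 70 mm the other way, out past the end of the lamp, to the red post.
- shutter_post (a point): Centre of the top of the red upright post (14 mm thick, 45 mm tall, z = 75 to 120 mm) at the lever's end, 70 mm from the shutter's pivot. Push it sideways round the pivot.
- mug: White mug, radius 40 mm, 90 mm high, handle to its +y; origin under its centre. Bystander.
- cup: Pink cup, radius 38 mm, 80 mm high; origin under its centre. Bystander.
- pedal: Green effects pedal, 115 (x) x 65 (y) x 35 mm plus knobs to 49 mm high; origin under its centre. Bystander.

How it is judged:
On the way, in this order (a step that is already met when the one before it is completed fails the run):
1. the amber filter covers the lens while the shutter is still closed (horizontal distance between amber and lens below 0.006 m and value of joint shutter below 0.25 rad), for 0.2 s.
2. the shutter is swung open, amber still over the lens (horizontal distance between amber and lens below 0.006 m and value of joint shutter above 0.8 rad), for 0.2 s.
At the end, for the whole second after the job is handed in: The amber filter's centre is within 6 mm (horizontally) of the lens's centre, the shutter stands at more than 0.8 rad, wheel and lamp are at rest, the lamp is within 20 mm and mug, cup and pedal within 15 mm of where they started (all of step 2 and velocity of joint wheel between -0.05 and 0.05 rad/s and linear speed of lamp below 0.01 m/s and distance of lamp from where it was at the start of the episode below 0.02 m and distance of each of mug, cup, pedal from where it was at the start of the episode below 0.015 m); the robot touches nothing.
It fails at once if the shutter was opened (beyond 0.4 rad) while amber was not over the lens (value of joint shutter above 0.4 rad and horizontal distance between amber and lens above 0.008 m).
It fails at once if the lamp was shoved or lifted (more than 20 mm) (distance of lamp from where it was at the start of the episode above 0.02 m).
It fails at once if the lamp, its wheel or its shutter was squeezed or forced (more than 30 N from the fingers) (contact force between the fingers and lamp above 30 N).
It fails at once if the lamp was tipped (angle between lamp's own z axis and vertical above 0.1 rad).
It fails at once if a bystander was pushed, lifted or carried (more than 15 mm) (distance of any of mug, cup, pedal from where it was at the start of the episode above 0.015 m).
It also fails if it takes over 64 s, if anything falls off the work surface, if the arm or the gripper's body presses on something with over 40 N, if the wrist force passes 120 N, or if a joint passes its speed limit or range.

## Working session

There is one attempt and no reset: what is moved stays moved. The work goes in short steps, Python scripts to look and compute and a tool call to move; the robot and the scene stay as the last step left them, time stands still between calls to the robot, and variables do not carry over. Pictures are saved under pics/ and viewed, at most 10 in all, crops included, and the job is handed in when it is done.

Besides the shell and the picture viewer there is one more tool, called after "Call:" in YAML: its name, and indented under it one key for each argument. arm_command: Moves the arm, as the interface text tells. Its arguments: {"type":"object","properties":{"rows":{"type":"array","items":{"type":"array","items":{"type":"number"}}},"grip":{"type":"number"}},"required":["rows"]}

```bash
mkdir -p pics
cat > h.py <<'E'
import numpy as np, cv2
from plant import status, optics, ticket, spot_in, robot
from scipy.spatial.transform import Rotation as R
def cloud(cam):
    img,d=optics.grab_frame(cam); c=optics.get_calibration(cam); K=np.array(c["K"],float); k1=c["k1"]
    h,w=d.shape; u,v=np.meshgrid(np.arange(w),np.arange(h))
    p=cv2.undistortPoints(np.stack([u,v],-1).reshape(-1,1,2).astype(np.float64),K,np.array([k1,0,0,0,0.])).reshape(h,w,2)
    P=np.dstack([p[...,0]*d,p[...,1]*d,d,np.ones_like(d)])
    W=P@np.linalg.inv(np.array(c["view"])).T
    W[d==0]=np.nan
    return img,d,W[...,:3]
def proj(cam,X):
    c=optics.get_calibration(cam);V=np.array(c["view"]);X=np.atleast_2d(X)
    return cv2.projectPoints(X.astype(float),cv2.Rodrigues(V[:3,:3])[0],V[:3,3],np.array(c["K"],float),np.array([c["k1"],0,0,0,0.]))[0][:,0]
def at_z(cam,uv,z):
    c=optics.get_calibration(cam);V=np.linalg.inv(np.array(c["view"]))
    p=cv2.undistortPoints(np.array(uv,float).reshape(-1,1,2),np.array(c["K"],float),np.array([c["k1"],0,0,0,0.]))[:,0]
    r=np.c_[p,np.ones(len(p))]@V[:3,:3].T; o=V[:3,3]
    return o+r*((z-o[2])/r[:,2])[:,None]
E
python3 - <<'E'
from h import *
for cam in("top","scene"):
    img,d,W=cloud(cam); np.savez(f"{cam}.npz",img=img,W=W)
    cv2.imwrite(f"pics/{cam}.png",img[...,::-1])
    for n in("lamp","arm","amber","lens","axle","shutter_post","shutter_pivot","mug","cup","pedal"):
        for o in spot_in(n,cam)[:2]:
            b=o["bbox"];u,v=int(b[0]),int(b[1]);print(cam,n,round(o["score"],2),np.round(b),np.round(W[min(v,383),min(u,511)],3))
print(status.sense())
E
```

```text
top lamp 0.92 [223. 189. 110.  85.] [0.548 0.076 0.122]
top arm 0.97 [209. 188.  86.  86.] [0.548 0.116 0.119]
top amber 0.8 [213. 192.  86.  86.] [0.539 0.101 0.122]
top lens 0.97 [225. 188. 114.  86.] [0.552 0.073 0.097]
top axle 0.81 [223. 188. 110.  85.] [0.555 0.075 0.097]
top shutter_post 0.63 [253. 186.  50.  24.] [ 0.564 -0.008  0.08 ]
top shutter_pivot 0.97 [225. 188. 109.  84.] [0.555 0.07  0.092]
top mug 0.98 [117. 164.  36.  42.] [0.646 0.429 0.002]
top cup 0.7 [376. 199.  30.  24.] [ 0.537 -0.399  0.009]
top pedal 0.97 [117. 229.  30.  36.] [0.436 0.405 0.037]
scene lamp 0.62 [292. 228. 123.  94.] [0.613 0.104 0.095]
scene lamp 0.2 [312. 210.  82.  58.] [0.565 0.124 0.12 ]
scene arm 0.81 [314. 215.  90.  64.] [0.561 0.128 0.107]
scene amber 0.89 [312. 213.  82.  64.] [0.564 0.127 0.112]
scene amber 0.16 [419. 305.  53.  56.] [0.593 0.414 0.008]
scene lens 0.92 [293. 228. 125.  98.] [0.586 0.091 0.067]
scene axle 0.68 [296. 227. 128.  98.] [0.585 0.096 0.068]
scene shutter_post 0.59 [261. 198.  55.  22.] [ 0.472 -0.084  0.001]
scene shutter_pivot 0.59 [293. 228. 122.  89.
[... 200 characters left out ...]
clock': 1.1, 'joint_pos': array([-1.05491353e+00,  3.58569261e-01,  1.19031010e-02,  1.80045674e-06,
       -1.22409414e+00, -2.88126496e-01]), 'qvel': array([-0.00051453,  0.00079647, -0.00193606,  0.00022547,  0.00061777,
        0.0006068 ]), 'joint_efforts': array([-5.24128809e-04, -5.83002234e+01,  2.93662906e+01,  6.94213182e+00,
       -6.91778769e-04,  2.40129145e-05]), 'eef_pos': array([ 0.15240508, -0.65754999,  0.23132381]), 'tcp_rot': array([-1.13632481e-01,  9.93522853e-01, -1.69097974e-05,  6.26932550e-06]), 'force': array([ 0.10529933, -0.43476551,  0.06211604]), 'torque': array([ 0.03606261, -0.02217896, -0.01458801]), 'grasp_force': 0.0, 'gripper_width': 0.08526413489571504}
```

View pics/top.png

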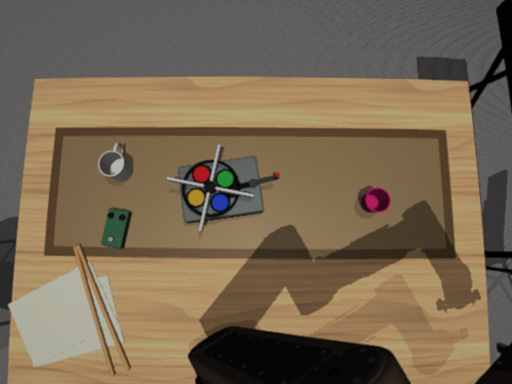

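View pics/scene.png

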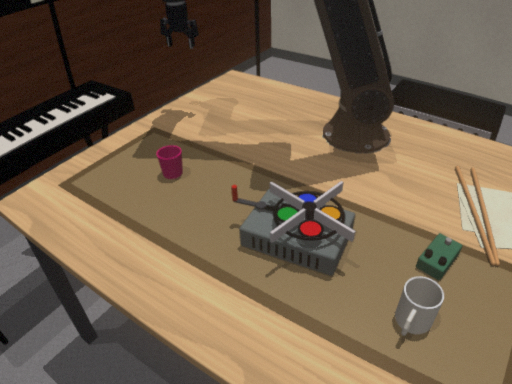

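The top view shows the lamp at about (220,188). The hub is at (210,187), amber at (196,198) and the red post at (277,176), with mug and pedal on the left and the cup on the right. The scene view agrees. Next I fit the geometry.

```bash
cat > fit.py <<'E'
from h import *
def measure(cams=("top","scene"),tag=None):
    for cam in cams:
        img,d,W=cloud(cam)
        if tag: cv2.imwrite(f"pics/{tag}_{cam}.png",img[...,::-1])
        hsv=cv2.cvtColor(img,cv2.COLOR_RGB2HSV); H,S,V=[hsv[...,i].astype(int) for i in range(3)]
        near=(np.hypot(W[...,0]-.552,W[...,1]-.06)<.25)
        C={}
        for n,lo,hi in(("red",-6,6),("amber",15,28),("green",50,75),("blue",108,128)):
            h=(H+90)%180-90 if n=="red" else H
            m=((h>=lo)&(h<=hi)&(S>190)&(V>70)&near).astype(np.uint8)
            k,lab,st,ce=cv2.connectedComponentsWithStats(m)
            for i in 1+np.argsort(-st[1:,4])[:2]:
                if st[i,4]<8: continue
                p=at_z(cam,[ce[i]],.098)[0]; print(cam,n,st[i,4],np.round(ce[i],1),np.round(p,4)); C.setdefault(n,[]).append((p,ce[i]))
        hi=near&(W[...,2]>.112)&(W[...,2]<.13)&(S<90)
        Q=W[hi]; Q=Q[np.abs(Q[:,2]-.12)<.008]; print(cam,"tops",len(Q),np.round(Q.mean(0),4),"bbox",np.round(Q.min(0),3),np.round(Q.max(0),3))
if __name__=="__main__": measure()
E
python3 - <<'E'
from fit import *
measure()
I=cv2.imread("pics/top.png")[135:235,155:300]
cv2.imwrite("pics/crop1.png",cv2.resize(I,None,fx=5.5,fy=5.5,interpolation=cv2.INTER_CUBIC))
E
```

```text
top red 218 [201.1 173.5] [0.5937 0.14   0.098 ]
top red 15 [276.4 174.9] [ 0.591  -0.0791  0.098 ]
top amber 224 [195.7 197.1] [0.5244 0.1535 0.098 ]
top green 78 [224.2 179.3] [0.5771 0.0723 0.098 ]
top blue 228 [219.7 202. ] [0.5107 0.0839 0.098 ]
top tops 598 [0.5506 0.1109 0.1209] bbox [ 0.429 -0.009  0.112] [0.677 0.234 0.127]
scene red 235 [310.3 228.1] [0.5968 0.1416 0.098 ]
scene red 9 [233.6 186.7] [ 0.5701 -0.0955  0.098 ]
scene amber 130 [331.9 211.5] [0.5201 0.1571 0.098 ]
scene blue 56 [307.5 197.2] [0.505 0.083 0.098]
scene tops 982 [0.5614 0.1167 0.1197] bbox [ 0.428 -0.013  0.112] [0.68  0.237 0.126]
```

View pics/crop1.png

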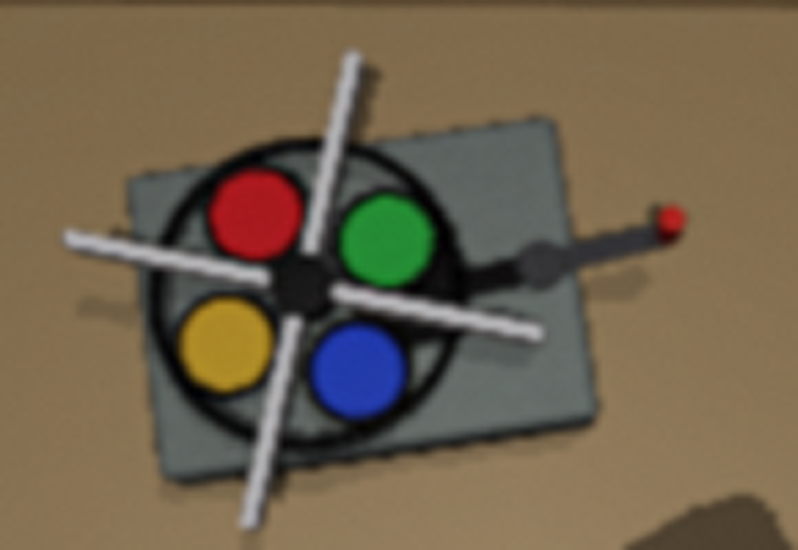

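The crop shows the filters around the hub at crop pixel (303,285), the pivot at (540,263) and the post at (670,220). The axle is at about (0.552, 0.112), amber stands at a world angle of about 124°, and the lens direction is about -82°. I'll turn the wheel counter-clockwise by about 154°, pushing the arm that is now at -11°.

Call:
arm_command:
  rows:
    - [-0.787, 0.715, 0, 0, 0, 0.0725]
    - [-0.787, 0.715, 0, 0, 0, 0.0725]
    - [-0.787, 0.715, 0, 0, 0, 0.0725]
    - [-0.787, 0.715, 0, 0, 0, 0.0725]
    - [-0.787, 0.715, 0, 0, 0, 0.0725]
    - [-0.787, 0.715, 0, 0, 0, 0.0725]
    - [-0.787, 0.715, 0, 0, 0, 0.0725]
    - [-0.787, 0.715, 0, 0, 0, 0.0725]
    - [-0.787, 0.715, 0, 0, 0, 0.0725]
    - [-0.787, 0.715, 0, 0, 0, 0.0725]
  grip: 1

```text
clock: 2.45
eef_pos: [0.3939, -0.3086, 0.2313]
tcp_rot: [0.001, 1.0, 0.0, -0.0]
force: [0.7, -0.7, 0.2]
gripper_width: 0.0002
grasp_force: 0.0
```

Run:
```python
from h import *
f=lambda c:(np.array(c)+.5)/5.5-.5+[155,135]
A=at_z("top",[f((303,285))],.120)[0];A2=at_z("top",[f((307,292))],.098)[0]
P=at_z("top",[f((540,263))],.076)[0];Q=at_z("top",[f((671,221))],.120)[0]
print(A,A2,P,Q,"AP",np.linalg.norm((P-A2)[:2]),"PQ",np.linalg.norm((Q-P)[:2]))
a=lambda v:np.degrees(np.arctan2(v[1],v[0]))
print("lens dir",a(P-A2),"lever",a(Q-P))
for c in((353,55),(65,237),(540,332),(250,525)): 
    v=at_z("top",[f(c)],.122)[0]-A2; print(a(v),np.hypot(*v[:2]))
B=at_z("top",[f(c) for c in((130,180),(550,118),(595,420),(170,480))],.066);print(B,[a(B[1]-B[0]),a(B[2]-B[3])],B.mean(0))
s=status.sense();print(s["clock"],s["eef_pos"],s["tcp_rot"])
```

```text
[0.55221901 0.11124947 0.12      ] [0.55212708 0.11178203 0.098     ] [ 0.57234397 -0.01051976  0.076     ] [ 0.58709031 -0.07822522  0.12      ] AP 0.12396148665533081 PQ 0.0692927422243296
lens dir -80.6136949133341 lever -77.71280222826854
-10.992281331288533 0.12430775973768901
78.96130399163347 0.1258345833081271
-100.94642346604847 0.12500137042814366
169.4395153592563 0.12535278523753413
[[ 0.61881348  0.2146999   0.066     ]
 [ 0.65503684 -0.01537655  0.066     ]
 [ 0.48887002 -0.0406053   0.066     ]
 [ 0.45483232  0.18671099  0.066     ]] [np.float64(-81.05276419300935), np.float64(-81.48396121107696)] [0.55438817 0.08635726 0.066     ]
2.45 [ 0.39390315 -0.3086034   0.23125868] [ 6.67221194e-04  9.99999773e-01  2.38948701e-06 -9.57882415e-05]
```

Call:
arm_command:
  rows:
    - [-0.6, 0.866, 0, 0, 0, 0]
    - [-0.6, 0.866, 0, 0, 0, 0]
    - [-0.6, 0.866, 0, 0, 0, 0]
    - [-0.6, 0.866, 0, 0, 0, 0]
    - [-0.6, 0.866, 0, 0, 0, 0]
    - [-0.6, 0.866, 0, 0, 0, 0]
    - [-0.6, 0.866, 0, 0, 0, 0]
    - [-0.6, 0.866, 0, 0, 0, 0]
    - [-0.6, 0.866, 0, 0, 0, 0]
    - [-0.6, 0.866, 0, 0, 0, 0]
    - [-0.6, 0.866, 0.08, 0, 0, 0]
    - [-0.6, 0.866, 0.16, 0, 0, 0]
    - [-0.6, 0.866, 0.24, 0, 0, 0]
    - [-0.6, 0.866, 0.3, 0, 0, 0]
    - [-0.6, 0.866, 0.335, 0, 0, 0]
    - [-0.6, 0.866, 0.335, 0, 0, 0]

```text
clock: 4.45
eef_pos: [0.634, 0.0378, 0.0969]
tcp_rot: [0.0, 1.0, -0.0, -0.001]
force: [0.5, 0.3, 0.8]
gripper_width: 0.0001
grasp_force: 0.0
```

Run:
```python
from fit import *
import numpy as np
s=status.sense();print(s["clock"],s["eef_pos"],s["force"])
A=np.array([.552,.1117]);r=.110
# arc rows from measured pose
for lo,hi in((-42,38),(38,118),(118,135)):
    p0=A+r*np.array([np.cos(np.radians(lo)),np.sin(np.radians(lo))])
    print([[round(-(x-p0[0])/.4,3),round((y-p0[1])/.4,3)] for t in np.arange(lo+5,hi+1,5) for x,y in [A+r*np.array([np.cos(np.radians(t)),np.sin(np.radians(t))])]])
```

```text
4.45 [0.63400734 0.03777008 0.09690737] [0.51069632 0.33988428 0.8343989 ]
[[np.float64(-0.015), np.float64(0.019)], [np.float64(-0.029), np.float64(0.038)], [np.float64(-0.041), np.float64(0.059)], [np.float64(-0.051), np.float64(0.081)], [np.float64(-0.059), np.float64(0.104)], [np.float64(-0.065), np.float64(0.127)], [np.float64(-0.069), np.float64(0.15)], [np.float64(-0.07), np.float64(0.174)], [np.float64(-0.07), np.float64(0.198)], [np.float64(-0.068), np.float64(0.222)], [np.float64(-0.064), np.float64(0.246)], [np.float64(-0.057), np.float64(0.269)], [np.float64(-0.049), np.float64(0.291)], [np.float64(-0.038), np.float64(0.313)], [np.float64(-0.026), np.float64(0.334)], [np.float64(-0.012), np.float64(0.353)]]
[[np.float64(0.016), np.float64(0.018)], [np.float64(0.033), np.float64(0.035)], [np.float64(0.051), np.float64(0.05)], [np.float64(0.071), np.float64(0.064)], [np.float64(0.092), np.float64(0.076)], [np.float64(0.114), np.float64(0.086)], [np.float64(0.136), np.float64(0.094)], [np.float64(0.16), np.float64(0.1)], [np.float64(0.183), np.float64(0.104)], [np.float64(0.207), np.float64(0.106)], [np.float64(0.231), np.float64(0.105)], [np.float64(0.255), np.float64(0.103)], [np.float64(0.279), np.float64(0.099)], [np.float64(0.302), np.float64(0.092)], [np.float64(0.324), np.float64(0.084)], [np.float64(0.346), np.float64(0.074)]]
[[np.float64(0.021), np.float64(-0.012)], [np.float64(0.04), np.float64(-0.026)], [np.float64(0.058), np.float64(-0.042)]]
```

Call:
arm_command:
  rows:
    - [-0.015, 0.019, 0, 0, 0, 0]
    - [-0.029, 0.038, 0, 0, 0, 0]
    - [-0.041, 0.059, 0, 0, 0, 0]
    - [-0.051, 0.081, 0, 0, 0, 0]
    - [-0.059, 0.104, 0, 0, 0, 0]
    - [-0.065, 0.127, 0, 0, 0, 0]
    - [-0.069, 0.15, 0, 0, 0, 0]
    - [-0.07, 0.174, 0, 0, 0, 0]
    - [-0.07, 0.198, 0, 0, 0, 0]
    - [-0.068, 0.222, 0, 0, 0, 0]
    - [-0.064, 0.246, 0, 0, 0, 0]
    - [-0.057, 0.269, 0, 0, 0, 0]
    - [-0.049, 0.291, 0, 0, 0, 0]
    - [-0.038, 0.313, 0, 0, 0, 0]
    - [-0.026, 0.334, 0, 0, 0, 0]
    - [-0.012, 0.353, 0, 0, 0, 0]
    - [-0.012, 0.353, 0, 0, 0, 0]

```text
clock: 6.58
eef_pos: [0.6389, 0.1806, 0.0975]
tcp_rot: [-0.0, 1.0, 0.0, 0.0]
force: [1.0, 0.1, 0.6]
gripper_width: -0.0001
grasp_force: 0.0
```

Run:
```python
from fit import *
measure(tag="p1")
s=status.sense();print(s["clock"],s["eef_pos"],s["force"])
I=cv2.imread("pics/p1_top.png")[115:255,135:300]
cv2.imwrite("pics/crop2.png",cv2.resize(I,None,fx=4,fy=4,interpolation=cv2.INTER_CUBIC))
```

```text
top red 226 [192.9 188.8] [0.5484 0.1624 0.098 ]
top red 16 [276.3 175.1] [ 0.5906 -0.0788  0.098 ]
top amber 230 [211.2 204.9] [0.5022 0.1083 0.098 ]
top green 61 [209.6 170. ] [0.6042 0.1156 0.098 ]
top blue 232 [227.7 186.7] [0.5553 0.0618 0.098 ]
top tops 592 [0.5502 0.1116 0.121 ] bbox [0.454 0.019 0.112] [0.648 0.201 0.128]
scene red 28 [332.9 224.9] [0.5599 0.1796 0.098 ]
scene red 8 [233.9 186.9] [ 0.5703 -0.0943  0.098 ]
scene green 88 [297.1 227.8] [0.612  0.1161 0.098 ]
scene blue 63 [287.1 204.1] [0.5541 0.0545 0.098 ]
scene tops 503 [0.5745 0.1079 0.1196] bbox [0.459 0.015 0.112] [0.652 0.211 0.128]
6.675 [0.63930067 0.17999215 0.0974316 ] [0.27255819 1.49814085 0.21817081]
```

View pics/crop2.png

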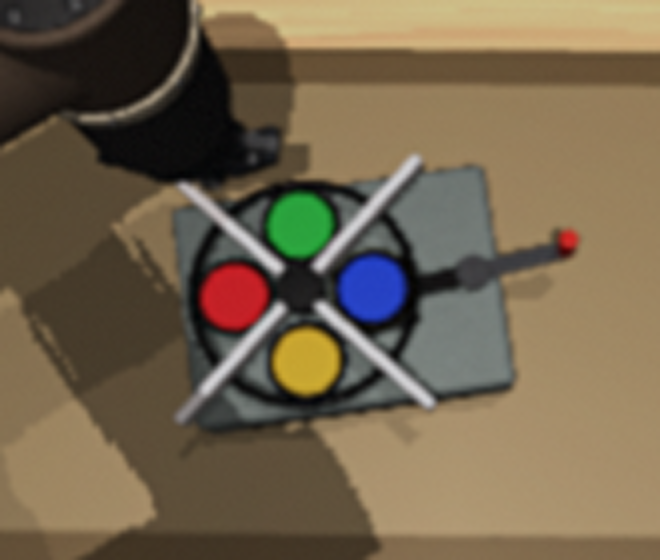

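The finger turned the wheel 60° (amber at crop (307,360), due -x) and the lamp stayed put. About 95° remain.

Call:
arm_command:
  rows:
    - [0.016, 0.018, 0, 0, 0, 0]
    - [0.033, 0.035, 0, 0, 0, 0]
    - [0.051, 0.05, 0, 0, 0, 0]
    - [0.071, 0.064, 0, 0, 0, 0]
    - [0.092, 0.076, 0, 0, 0, 0]
    - [0.114, 0.086, 0, 0, 0, 0]
    - [0.136, 0.094, 0, 0, 0, 0]
    - [0.16, 0.1, 0, 0, 0, 0]
    - [0.183, 0.104, 0, 0, 0, 0]
    - [0.207, 0.106, 0, 0, 0, 0]
    - [0.231, 0.105, 0, 0, 0, 0]
    - [0.255, 0.103, 0, 0, 0, 0]
    - [0.279, 0.099, 0, 0, 0, 0]
    - [0.302, 0.092, 0, 0, 0, 0]
    - [0.324, 0.084, 0, 0, 0, 0]
    - [0.346, 0.074, 0, 0, 0, 0]
    - [0.346, 0.074, 0, 0, 0, 0]

```text
clock: 8.8
eef_pos: [0.5001, 0.209, 0.0974]
tcp_rot: [-0.0, 1.0, -0.0, -0.0]
force: [-1.3, 0.1, -0.5]
gripper_width: 0.0002
grasp_force: 0.0
```

Run:
```python
from fit import *
measure(tag="p2")
s=status.sense();print(s["clock"],s["eef_pos"],s["force"])
```

```text
top red 232 [208.  204.7] [0.5026 0.1176 0.098 ]
top red 16 [276.3 174.8] [ 0.5914 -0.0788  0.098 ]
top amber 230 [227.4 189.6] [0.5467 0.0624 0.098 ]
top green 42 [192.1 181. ] [0.5715 0.1655 0.098 ]
top green 27 [194.7 190.8] [0.5426 0.157  0.098 ]
top blue 220 [212.6 170.7] [0.6022 0.1068 0.098 ]
top tops 525 [0.5542 0.1066 0.1213] bbox [0.452 0.015 0.112] [0.652 0.21  0.128]
scene red 76 [319.9 199.6] [0.4965 0.1128 0.098 ]
scene red 8 [233.9 186.9] [ 0.5703 -0.0943  0.098 ]
scene amber 83 [290.8 201.6] [0.5415 0.0571 0.098 ]
scene blue 204 [295.8 224.8] [0.6052 0.1089 0.098 ]
scene tops 921 [0.5617 0.1176 0.1201] bbox [0.454 0.012 0.112] [0.654 0.223 0.128]
8.9 [0.5008399  0.20936915 0.09739783] [0.06593004 0.70042824 0.04326696]
```

Call:
arm_command:
  rows:
    - [0.021, -0.012, 0, 0, 0, 0]
    - [0.04, -0.026, 0, 0, 0, 0]
    - [0.05, -0.035, 0, 0, 0, 0]
    - [0.059, -0.043, 0, 0, 0, 0]
    - [0.059, -0.043, 0, 0, 0, 0]

```text
clock: 9.52
eef_pos: [0.4769, 0.1919, 0.0974]
tcp_rot: [0.0, 1.0, -0.0, -0.0]
force: [0.7, 0.4, 0.6]
gripper_width: 0.0001
grasp_force: 0.0
```

Run:
```python
from fit import *
measure(tag="p3")
s=status.sense();print(s["clock"],s["eef_pos"],s["force"])
I=cv2.imread("pics/p3_top.png")[135:235,155:300]
cv2.imwrite("pics/crop3.png",cv2.resize(I,None,fx=5.5,fy=5.5,interpolation=cv2.INTER_CUBIC))
```

```text
top red 238 [212.7 204.7] [0.5026 0.1041 0.098 ]
top red 16 [276.5 175. ] [ 0.5908 -0.0794  0.098 ]
top amber 229 [227.4 185.1] [0.56   0.0627 0.098 ]
top green 29 [191.  185.8] [0.5573 0.1684 0.098 ]
top green 25 [196.3 194.7] [0.5314 0.1521 0.098 ]
top blue 223 [208.1 170.8] [0.6019 0.12   0.098 ]
top tops 542 [0.5551 0.1079 0.121 ] bbox [0.448 0.01  0.112] [0.656 0.213 0.127]
scene red 80 [315.1 197.9] [0.4972 0.0998 0.098 ]
scene red 8 [233.9 186.6] [ 0.5695 -0.0949  0.098 ]
scene amber 103 [287.4 205.2] [0.5573 0.0573 0.098 ]
scene blue 212 [300.7 226.8] [0.6049 0.1215 0.098 ]
scene tops 974 [0.5613 0.1185 0.1199] bbox [0.468 0.009 0.112] [0.658 0.217 0.128]
9.625 [0.47723001 0.19210828 0.09731869] [ 0.83263114 -0.35356843  0.80593589]
```

View pics/crop3.png

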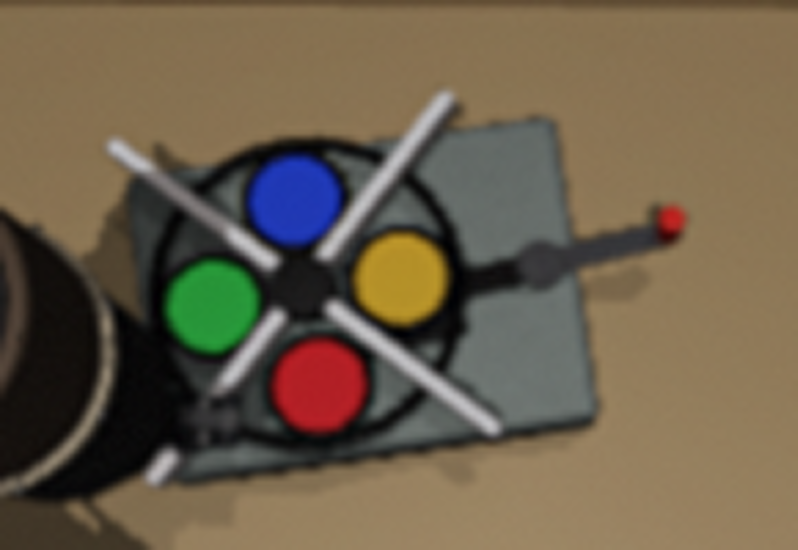

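Amber now reads -81.0° from the axle, which is the lens direction (crop pixel (402,278), on the line to the pivot). Next I withdraw and go to the -x side of the post.

Call:
arm_command:
  rows:
    - [-0.015, 0.011, 0, 0, 0, 0]
    - [-0.03, 0.022, 0, 0, 0, 0]
    - [-0.03, 0.022, -0.1, 0, 0, 0]
    - [-0.03, 0.022, -0.2, 0, 0, 0]
    - [-0.03, 0.022, -0.3, 0, 0, 0]
    - [-0.176, -0.673, -0.3, 0, 0, 0]
    - [-0.176, -0.673, -0.3, 0, 0, 0]
    - [-0.176, -0.673, -0.3, 0, 0, 0]
    - [-0.176, -0.673, -0.3, 0, 0, 0]
    - [-0.176, -0.673, -0.3, 0, 0, 0]
    - [-0.176, -0.673, -0.3, 0, 0, 0]
    - [-0.176, -0.673, -0.3, 0, 0, 0]
    - [-0.176, -0.673, -0.2, 0, 0, 0]
    - [-0.176, -0.673, -0.1, 0, 0, 0]
    - [-0.176, -0.673, -0.04, 0, 0, 0]
    - [-0.176, -0.673, 0.013, 0, 0, 0]
    - [-0.176, -0.673, 0.013, 0, 0, 0]

```text
clock: 11.75
eef_pos: [0.5467, -0.076, 0.0908]
tcp_rot: [-0.001, 1.0, -0.0, -0.002]
force: [0.2, 0.3, 0.0]
gripper_width: 0.0001
grasp_force: 0.0
```

Run:
```python
from fit import *
measure(tag="p4",cams=("top",))
s=status.sense();print(s["clock"],s["eef_pos"],s["force"],s["joint_pos"])
P=np.array([.5716,-.0115]);p0=s["eef_pos"][:2]
print([[float(round(-(x-p0[0])/.4,3)),float(round((y-p0[1])/.4,3)),float(round(-(t+110)/180,3))] for t in np.r_[-105:-39:5] for x,y in [P+.07*np.array([np.cos(np.radians(t)),np.sin(np.radians(t))])]])
I=cv2.imread("pics/p4_top.png")[135:235,155:300]
cv2.imwrite("pics/crop4.png",cv2.resize(I,None,fx=5.5,fy=5.5,interpolation=cv2.INTER_CUBIC))
```

```text
top red 54 [217.9 205.2] [0.5015 0.089  0.098 ]
top tops 73 [0.4968 0.0384 0.1216] bbox [0.475 0.01  0.114] [0.519 0.067 0.126]
11.8 [ 0.54764755 -0.07615444  0.09204406] [0.0060443  0.29460882 0.33298638] [ 2.16181181e-01  2.92959764e-01 -4.37881140e-01  1.90284764e-04
 -8.41017158e-01 -1.78542769e+00]
[[-0.015, -0.007, -0.028], [-0.029, -0.011, -0.056], [-0.045, -0.013, -0.083], [-0.06, -0.013, -0.111], [-0.075, -0.013, -0.139], [-0.09, -0.011, -0.167], [-0.105, -0.007, -0.194], [-0.12, -0.003, -0.222], [-0.134, 0.003, -0.25], [-0.147, 0.01, -0.278], [-0.16, 0.018, -0.306], [-0.172, 0.028, -0.333], [-0.184, 0.038, -0.361], [-0.194, 0.049, -0.389]]
```

View pics/crop4.png

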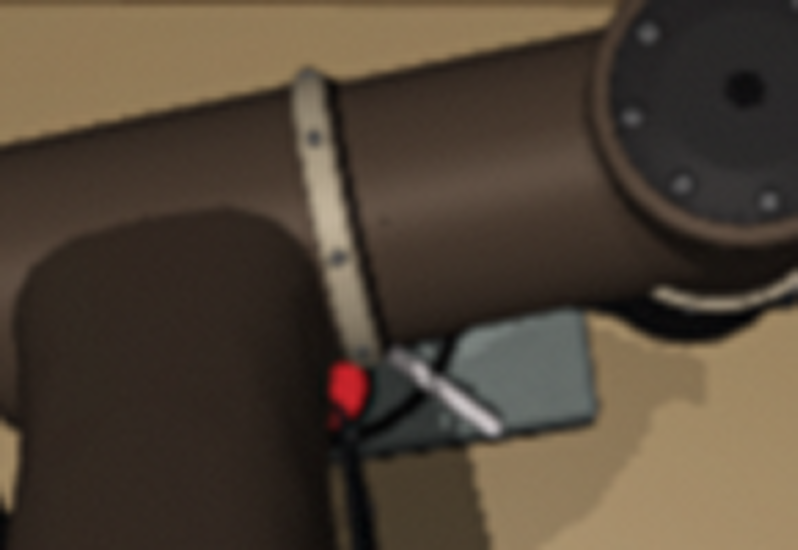

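The forearm hides most of the lamp, but the visible wheel arm tip at crop (500,430) has not moved since the last crop. Now I push the post along its arc.

Call:
arm_command:
  rows:
    - [-0.015, -0.007, 0, 0, 0, -0.028]
    - [-0.029, -0.011, 0, 0, 0, -0.056]
    - [-0.045, -0.013, 0, 0, 0, -0.083]
    - [-0.06, -0.013, 0, 0, 0, -0.111]
    - [-0.075, -0.013, 0, 0, 0, -0.139]
    - [-0.09, -0.011, 0, 0, 0, -0.167]
    - [-0.105, -0.007, 0, 0, 0, -0.194]
    - [-0.12, -0.003, 0, 0, 0, -0.222]
    - [-0.134, 0.003, 0, 0, 0, -0.25]
    - [-0.147, 0.01, 0, 0, 0, -0.278]
    - [-0.16, 0.018, 0, 0, 0, -0.306]
    - [-0.172, 0.028, 0, 0, 0, -0.333]
    - [-0.184, 0.038, 0, 0, 0, -0.361]
    - [-0.194, 0.049, 0, 0, 0, -0.389]
    - [-0.194, 0.049, 0, 0, 0, -0.389]

```text
clock: 13.68
eef_pos: [0.6262, -0.0567, 0.0935]
tcp_rot: [-0.574, 0.819, -0.0, 0.001]
force: [-0.5, 0.1, -0.6]
gripper_width: 0.0005
grasp_force: 0.0
```

Run:
```python
from fit import *
measure(tag="p5",cams=("scene",))
s=status.sense();print(s["clock"],s["eef_pos"],s["tcp_rot"],s["force"],s["joint_pos"])
I=cv2.imread("pics/p5_scene.png")[130:290,200:400]
cv2.imwrite("pics/crop5.png",cv2.resize(I,None,fx=3.7,fy=3.7,interpolation=cv2.INTER_CUBIC))
```

```text
scene red 87 [315. 198.] [0.4976 0.1    0.098 ]
scene amber 113 [287.6 205.2] [0.5572 0.0577 0.098 ]
scene blue 219 [300.7 226.8] [0.605  0.1215 0.098 ]
scene tops 988 [0.5651 0.1081 0.1199] bbox [ 0.45  -0.064  0.112] [0.658 0.218 0.128]
13.725 [ 0.62592129 -0.05689072  0.09324217] [-5.73298104e-01  8.19346440e-01 -3.70625802e-04  7.47188886e-04] [-0.41831629 -0.78302738  0.29033212] [ 2.19547427e-01  3.98688891e-01 -2.68036321e-01  1.47571534e-04
 -9.02407027e-01 -5.69383630e-01]
```

View pics/crop5.png

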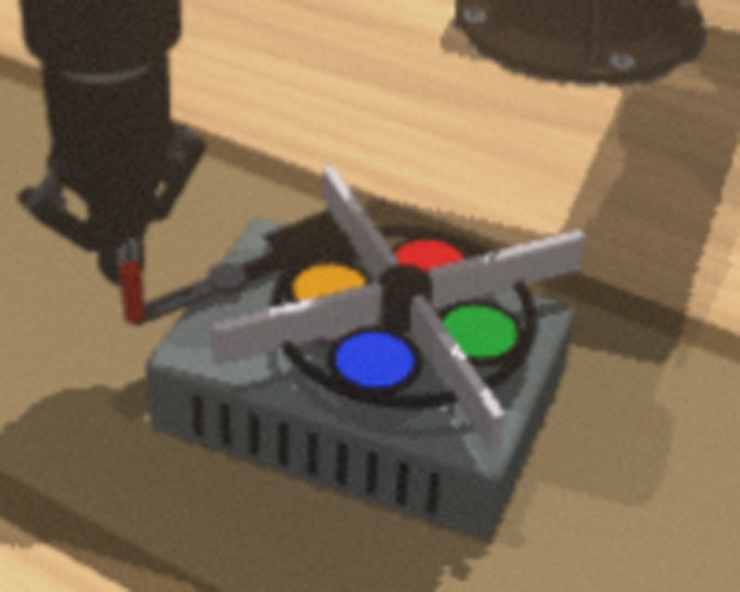

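The shutter is swung open with amber brightly lit at crop (330,287). Now I back off, lift, move away and check.

Call:
arm_command:
  rows:
    - [0.02, 0, 0, 0, 0, 0]
    - [0.045, 0, 0, 0, 0, 0]
    - [0.045, 0, -0.1, 0, 0, 0]
    - [0.045, 0, -0.2, 0, 0, 0]
    - [0.045, 0, -0.3, 0, 0, 0]
    - [0.045, 0, -0.35, 0, 0, 0]
    - [0.2, 0, -0.35, 0, 0, 0]
    - [0.35, 0, -0.35, 0, 0, 0]
    - [0.5, 0, -0.35, 0, 0, 0]
    - [0.65, 0, -0.35, 0, 0, 0]
    - [0.8, 0, -0.35, 0, 0, 0]
    - [0.8, 0, -0.35, 0, 0, 0]
    - [0.8, 0, -0.35, 0, 0, 0]
    - [0.8, 0, -0.35, 0, 0, 0]
    - [0.8, 0, -0.35, 0, 0, 0]

```text
clock: 15.6
eef_pos: [0.5165, -0.3572, 0.2323]
tcp_rot: [-0.574, 0.819, -0.0, 0.0]
force: [-0.0, -0.6, 0.1]
gripper_width: -0.0001
grasp_force: 0.0
```

Run:
```python
from fit import *
measure(tag="p6")
s=status.sense();print(s["clock"],s["eef_pos"],s["force"])
I=cv2.imread("pics/p6_top.png")[135:235,155:300]
cv2.imwrite("pics/crop6.png",cv2.resize(I,None,fx=5.5,fy=5.5,interpolation=cv2.INTER_CUBIC))
```

```text
top red 239 [212.8 204.8] [0.5023 0.1037 0.098 ]
top red 14 [263.1 159.1] [ 0.6378 -0.0402  0.098 ]
top amber 232 [227.5 185.1] [0.56   0.0623 0.098 ]
top green 11 [199.2 193.3] [0.5356 0.1439 0.098 ]
top blue 225 [208.  170.9] [0.6017 0.1201 0.098 ]
top tops 585 [0.5501 0.112  0.1209] bbox [0.448 0.01  0.112] [0.656 0.213 0.127]
scene red 82 [314.7 197.9] [0.4978 0.0992 0.098 ]
scene red 19 [234.9 203.5] [ 0.621  -0.0522  0.098 ]
scene amber 104 [287.5 205.2] [0.5571 0.0574 0.098 ]
scene blue 220 [300.7 226.7] [0.6046 0.1213 0.098 ]
scene tops 956 [0.5616 0.1166 0.1198] bbox [0.451 0.01  0.112] [0.657 0.217 0.126]
15.7 [ 0.51646767 -0.3573254   0.23222346] [-0.2702997   0.17854334 -0.8204681 ]
```

View pics/crop6.png

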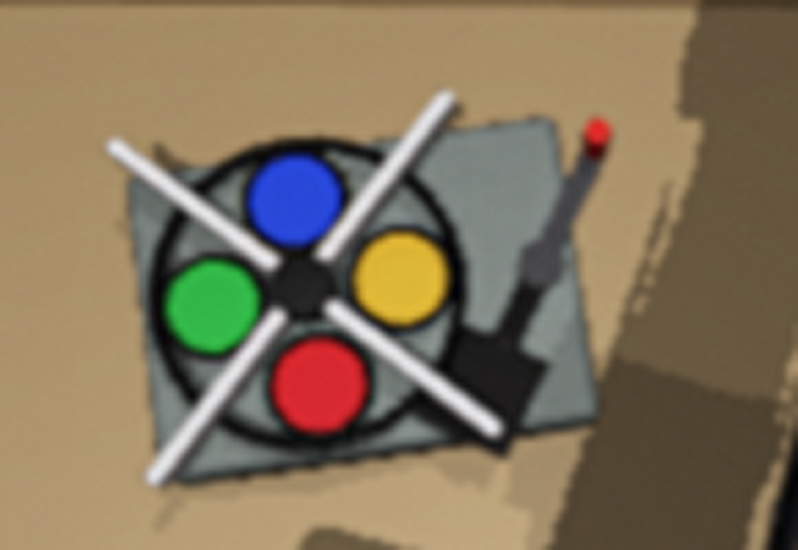

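Amber still sits at -81° over the lens (crop (402,278)). The post at crop (597,133) puts the shutter at about 0.99 rad. The lamp has not moved and the hand is clear.

```bash
python3 -c "
from plant import ticket
print(ticket.job_done())"
```

```text
the job is handed in; nothing more can be done
None
```

I turned the wheel until amber covered the lens, then opened the shutter to about 0.99 rad; the lamp didn't move, the hand is clear, and the job is handed in, though no verdict came back.

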